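# Count to the third gap of the weight rack and push the lead weight in

## Task

Starting from the end of the wooden weight rack where the open bowl stands, run one fingertip (or the shut fingers) along the top rail and count the gaps, touching the brass strip over the first, the second and the third gap in that order. Then push the loose lead weight along the bench into that third gap until none of it sticks out at the front, and draw the hand clear. Only push the weight, never lift or tip it, and leave the bowl, the jar and the stored weights where they are.

Things in the scene. Friction and masses are not known exactly. Their poses are not given: they have to be found in the camera images.
- rack: Rigid wooden weight rack fixed to the bench, 368 mm long (y), 85 deep (x), 50 high. Seven dividers, 8 mm thick, 38 high, at 60 mm pitch leave six gaps 52 mm wide, centred at y = +150, +90, +30, -30, -90, -150 mm. Gaps have no floor (the bench runs on into them); open to -x (the robot's side): divider noses at x = -55, back face at x = +15 mm. Origin: underside, mid-length.
- rail (a point): Middle of the flat top of the rack's rail (rack x = 12, y = 0, z = 50 mm; axes as the rack's). The level rail runs the rack's whole length over the rear of the gaps, rack x = 0 to 24 mm, underside at z = 38 mm, top at z = 50 mm; the brass strips are flush with its top.
- strip1: Brass strip let flush into the rack's rail, 30 mm long (y) by 24 mm wide (x), rigid; over the gap centred at rack y = +150 mm. Origin: centre of its top face (rack x = 12 mm, z = 50 mm); axes as the rack's. strip1 to strip6 run from the rack's +y end to its -y end; the numbers are only names, not the count asked for.
- strip2: Brass strip let flush into the rack's rail, 30 mm long (y) by 24 mm wide (x), rigid; over the gap centred at rack y = +90 mm. Origin: centre of its top face (rack x = 12 mm, z = 50 mm); axes as the rack's. strip1 to strip6 run from the rack's +y end to its -y end; the numbers are only names, not the count asked for.
- strip3: Brass strip let flush into the rack's rail, 30 mm long (y) by 24 mm wide (x), rigid; over the gap centred at rack y = +30 mm. Origin: centre of its top face (rack x = 12 mm, z = 50 mm); axes as the rack's. strip1 to strip6 run from the rack's +y end to its -y end; the numbers are only names, not the count asked for.
- strip4: Brass strip let flush into the rack's rail, 30 mm long (y) by 24 mm wide (x), rigid; over the gap centred at rack y = -30 mm. Origin: centre of its top face (rack x = 12 mm, z = 50 mm); axes as the rack's. strip1 to strip6 run from the rack's +y end to its -y end; the numbers are only names, not the count asked for.
- strip5: Brass strip let flush into the rack's rail, 30 mm long (y) by 24 mm wide (x), rigid; over the gap centred at rack y = -90 mm. Origin: centre of its top face (rack x = 12 mm, z = 50 mm); axes as the rack's. strip1 to strip6 run from the rack's +y end to its -y end; the numbers are only names, not the count asked for.
- strip6: Brass strip let flush into the rack's rail, 30 mm long (y) by 24 mm wide (x), rigid; over the gap centred at rack y = -150 mm. Origin: centre of its top face (rack x = 12 mm, z = 50 mm); axes as the rack's. strip1 to strip6 run from the rack's +y end to its -y end; the numbers are only names, not the count asked for.
- weight: The loose lead weight: dark upright puck, 40 mm diameter, 28 mm high, about 0.4 kg (varies), lying by itself on the bench in front of the rack (the robot's side). Origin: centre of its underside. It slides on the bench, needing some 1 to 5 N.
- bowl: Open white ceramic mixing bowl, 76 mm across, 36 mm high, standing loose on the bench at one end of the rack (either end), its near rim roughly 15 mm from that end. It marks where the counting starts. Origin: centre of its underside.
- jar: Closed squat glass jar with a black lid, 60 mm across, 46 mm high or a little more, standing loose at the other end of the rack. Origin: centre of its underside.
- stored1: Lead puck like the loose weight (40 mm diameter, 28 mm high), already stored in the gap at rack y = +150 mm. Origin: centre of its underside.
- stored2: Lead puck like the loose weight, already stored in the gap at rack y = -90 mm. Origin: centre of its underside.
Things that resemble listed ones, but are neither listed nor needed, are in the scene too. What is shaped like the weight but green is not meant.

How it is judged:
By the outcome, as a careful person would: the job done as asked, in the order asked, and still so for the second after the job is handed in, with the robot touching nothing.
It also fails if it takes over 72 s, if anything falls off the work surface, if the arm or the gripper's body presses on something with over 40 N, if the wrist force passes 120 N, or if a joint passes its speed limit or range.

## Robot

A 7-joint arm with a two-finger parallel gripper is mounted at the origin on the work surface. World frame = base frame: x ahead of the robot, y to its left, z up, the work surface at z = 0. Lengths are in mm, angles in rad, forces in N, time in s.
With the tool pointing down it reaches from about 400 to 925 mm from the base axis. Payload 5.6 kg.
Tool frame: the origin (TCP) lies between the finger pads; the fingertips stand 11 mm ahead of it and the grasp point (between the pads) lies 8 mm behind it; z points along the fingers, y is the line along which they close (so a half turn about z gives the same grasp; the last joint's range is limited). The gripper opens to 85 mm and grips with 20 to 120 N. Pads are 22 mm wide; open, the fingers measure 114 mm over their backs; the gripper's body (76 mm by 85 mm) begins 54 mm behind the grasp point. The pads swing forward as they close: fully open they stand 13 mm farther back than shut.
Start: joints at [1.185, 0.468, -0.012, 1.603, 0.006, 1.071, -0.056], TCP at [218.441, -612.202, 242.29] pointing down, gripper open.
Joint ranges: [-2.53, 2.53], [-0.31, 2.02], [-1.57, 1.55], [0.28, 2.44], [-1.29, 4.43], [0.15, 1.84], [-2.92, 2.92]. Speed limits (rad/s): [2.57, 2.57, 3.14, 3.14, 3.14, 3.14, 3.14].

## Interface

Orientations are given as a 3x3 rotation matrix whose columns are the frame's x, y, z axes.
In Python, from rig import monitor, cams, robot gives the robot as it stands.
- The arm moves only by the tool send_rows, never from a script. Its argument "rows" is a list of rows, each a list of 7 numbers: the finger opening in m, from 0 to 0.0854, then the shift along the world's x, y, z in m, then the turn, a rotation vector about the world's x, y, z in rad. A call has 1 to 20 rows; each row is the pose to reach, as a shift and turn from the pose commanded when the call began; what a row does not reach only later rows make up. A row lasts 1/10 s, in which the tool goes at most 50 mm and 8.59 degrees, less where a joint would pass 70% of its speed; a pose out of reach is approached as far as the arm can. A call with a gripper value outside its range is refused whole. The fingers move at their own pace and stop on an object; "grip_force" is the grip in N (left out, the last holds). Time passes only in rows, so rows that repeat a pose let the fingers close. It gives the time, the measured TCP pose, the force, the opening and the grip force at its end, in the units of the state.
- monitor.get_state(): the state, without advancing time (a new reading comes with each control period).
- cams.capture(name): name is "side" or "top" or "wrist"; returns a dict with "pixels" (420x560x3 uint8, red, green, blue), "fx", "fy", "cx", "cy" (pixels), "rvec" (rotation vector, rad) and "tvec" (3), from world to camera coordinates, as OpenCV has them. Camera axes: x right, y down, z forward; pixel columns grow to the right and rows downward; lengths in mm; the calibration is good to about 2 mm. A picture is of the moment at which its call begins. There is no depth.
- robot.finish_job(): hands the job in; it is judged then, once.
The state is a dict: "time_s": time; "joint_pos": joint angles; "joint_vel": joint speeds; "effort": joint torques, N m; "ee_pos": TCP position; "tool_rot": TCP orientation; "force": force on the tool from outside, world axes, zero at the start; "wrist_torque": the same for the moment, N m; "finger_gap": opening from 0.0 (shut) to 1.0 (fully open); "grip_force": force on a finger pad.
Only numpy, scipy, OpenCV 4.12 (cv2) and the standard library are available. Lean on these libraries where they do the work, as an engineer would, in place of code of your own. Each camera call takes 0.05 s, during which the arm holds its last target. There are 200 camera calls.

## Working session

There is one attempt and no reset: what is moved stays moved. The work goes in short steps, Python scripts to look and compute and a tool call to move; the robot and the scene stay as the last step left them, time stands still between calls to the robot, and variables do not carry over. Pictures are saved under pics/ and viewed, at most 10 in all, crops included, and the job is handed in when it is done.

Besides the shell and the picture viewer there is one more tool, called after "Call:" by a JSON object that holds its "api" and its "payload". send_rows: Moves the arm, as the interface text tells. Its arguments: {"type":"object","properties":{"rows":{"type":"array"},"grip_force":{"type":"number"}},"required":["rows"]}

```bash
mkdir -p pics; ls; python3 - <<'E'
from rig import monitor,cams,robot
import cv2,numpy as np
for n in ("top","side"):
    c=cams.capture(n); cv2.imwrite(f"pics/{n}0.png",c["pixels"][:,:,::-1])
    R=cv2.Rodrigues(np.array(c["rvec"]))[0]; print(n,c["fx"],c["cx"],c["cy"],-R.T@np.array(c["tvec"]).ravel(),R.round(3).tolist())
s=monitor.get_state(); print({k:np.round(s[k],3).tolist() for k in("time_s","ee_pos","tool_rot","force","finger_gap")})
E
```

```text
pics
top 511.69129954817384 276.2402476920581 209.29841199648646 [ 443.74464381   41.79597152 1113.55627998] [[-0.017, -1.0, 0.01], [-0.992, 0.015, -0.126], [0.126, -0.012, -0.992]]
side 446.3420001321815 280.10598271366865 213.78036030307453 [189.29108791 774.22964475 595.75019698] [[-0.879, -0.476, 0.009], [-0.257, 0.459, -0.85], [0.401, -0.75, -0.526]]
{'time_s': 0.1, 'ee_pos': [218.235, -611.758, 241.432], 'tool_rot': [[0.942, 0.336, -0.001], [0.336, -0.942, 0.001], [-0.0, -0.002, -1.0]], 'force': [0.532, 0.158, -0.081], 'finger_gap': 0.996}
```

View pics/top0.png

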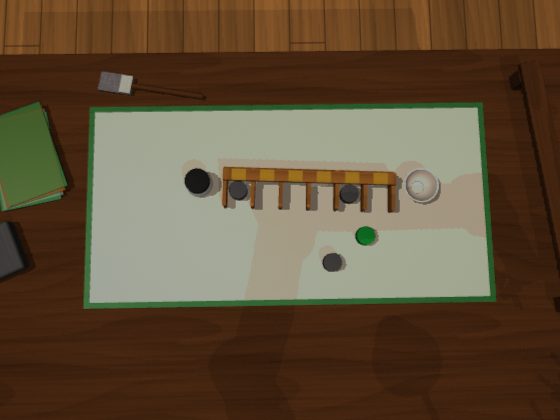

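View pics/side0.png

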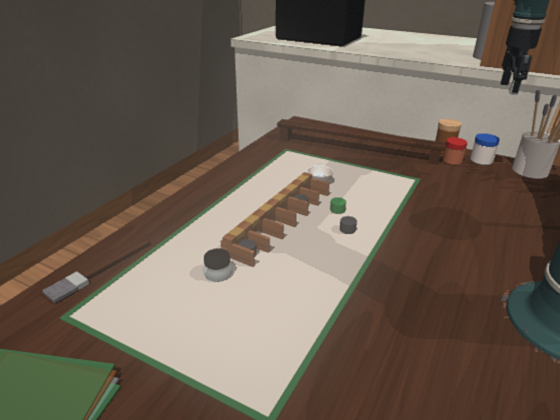

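The top view shows the bowl at (422,185), which is the -y end, so the count runs strip6, strip5, strip4. The third gap is the empty one between the dividers at columns 308 and 336. The loose weight is at (332,262) and the green decoy at (366,236).

```bash
cat > h.py <<'E'
import cv2,numpy as np
def ray(c,u,v,z):
    K=np.array([[c["fx"],0,c["cx"]],[0,c["fy"],c["cy"]],[0,0,1]]);R=cv2.Rodrigues(np.array(c["rvec"]))[0]
    o=-R.T@np.array(c["tvec"]).ravel();d=R.T@np.linalg.inv(K)@[u,v,1];return o+d*(z-o[2])/d[2]
def blobs(m,amin,amax=9999):
    n,_,s,ce=cv2.connectedComponentsWithStats(m.astype(np.uint8)); return [(s[i,4],ce[i],s[i,:4]) for i in range(1,n) if amin<s[i,4]<amax]
E
python3 - <<'E'
from rig import cams
from h import *
c=cams.capture("top");p=c["pixels"];h=cv2.cvtColor(p,cv2.COLOR_RGB2HSV).astype(int)
roi=np.zeros(p.shape[:2],bool);roi[115:295,100:480]=1
H,S,V=h[...,0],h[...,1],h[...,2]
print("rail px",p[174,225:300:6].tolist())
print("brass");
P=[]
for a,ce,b in blobs(roi&(S>150)&(V>150)&(H>14)&(H<30),40):
    w=ray(c,*ce,50);P.append(w);print(a,ce.round(1),b,w.round(1))
print("dark")
for a,ce,b in blobs(roi&(V<75),80): print(a,ce.round(1),b,ray(c,*ce,28).round(1))
print("green")
for a,ce,b in blobs(roi&(H>50)&(H<70)&(S>180),80): print(a,ce.round(1),ray(c,*ce,28).round(1))
E
```

```text
rail px [[131, 78, 32], [136, 90, 28], [156, 113, 30], [156, 113, 30], [126, 75, 28], [124, 73, 27], [155, 112, 27], [156, 114, 30], [151, 107, 29], [122, 72, 27], [121, 70, 25], [154, 111, 30], [152, 110, 29]]
brass
129 [238.1 173.4] [232 169  14  10] [656.  107.6  50. ]
122 [266.9 174.3] [260 170  14  10] [653.2  47.   50. ]
115 [295. 175.] [289 171  13  10] [650.9 -12.4  50. ]
99 [323.1 176.4] [317 172  13   9] [647.  -71.9  50. ]
85 [351.6 177.2] [346 173  13   9] [ 644.4 -132.1   50. ]
80 [379.9 178.4] [374 175  13   8] [ 640.9 -192.1   50. ]
dark
514 [197.2 180.8] [185 169  26  25] [645.5 197.1  28. ]
298 [237.9 189.7] [229 180  19  20] [625.  109.8  28. ]
297 [348.5 193.6] [339 184  20  20] [ 612.7 -127.8   28. ]
88 [389.  197.9] [387 185   6  27] [ 602.2 -214.7   28. ]
271 [331.9 261.9] [323 253  19  18] [467.3 -87.5  28. ]
green
255 [364.8 235.1] [ 522.9 -159.4   28. ]
```

```bash
python3 -c "
import cv2;a=cv2.imread('pics/top0.png')[150:290,180:440];cv2.imwrite('pics/c0.png',cv2.resize(a,None,fx=3,fy=3,interpolation=2))"
```

```text
(no output)
```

View pics/c0.png

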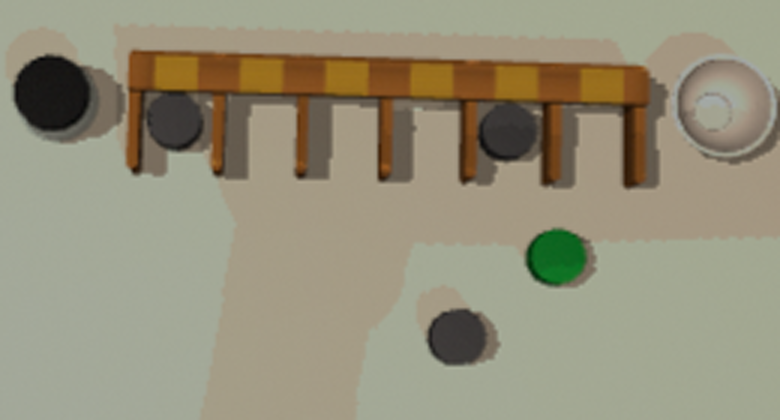

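The bowl is at the -y end, so the third gap is at rack y = -30. It is empty, with a weight stored next to it. I'll go above strip6 first with the fingers shut and the tool aligned to the rack.

Call:
{"api": "send_rows", "payload": {"rows": [[0,0.04,0.04,-0.01,0,0,-0.04],[0,0.08,0.08,-0.03,0,0,-0.08],[0,0.12,0.12,-0.04,0,0,-0.12],[0,0.16,0.16,-0.05,0,0,-0.16],[0,0.2,0.2,-0.06,0,0,-0.2],[0,0.23,0.23,-0.07,0,0,-0.23],[0,0.26,0.26,-0.08,0,0,-0.26],[0,0.29,0.29,-0.09,0,0,-0.29],[0,0.32,0.32,-0.1,0,0,-0.32],[0,0.35,0.35,-0.11,0,0,-0.35],[0,0.38,0.38,-0.12,0,0,-0.38],[0,0.41,0.41,-0.13,0,0,-0.393],[0,0.4225,0.42,-0.14,0,0,-0.393],[0,0.4225,0.42,-0.14,0,0,-0.393],[0,0.4225,0.42,-0.14,0,0,-0.393],[0,0.4225,0.42,-0.14,0,0,-0.393]]}}

```text
time_s: 1.75
ee_pos: [639.8, -194.8, 102.6]
tool_rot: [[0.999, -0.053, -0.001], [-0.053, -0.999, -0.001], [-0.0, 0.001, -1.0]]
force: [0.7, 0.9, 0.6]
finger_gap: 0.002
grip_force: 0.0
```

```bash
python3 - <<'E'
from rig import cams,monitor
from h import *
s=monitor.get_state();print(s["ee_pos"],s["force"],s["finger_gap"],np.round(s["tool_rot"],3).tolist())
c=cams.capture("wrist");cv2.imwrite("pics/w1.png",c["pixels"][:,:,::-1])
R=cv2.Rodrigues(np.array(c["rvec"]))[0];t=np.array(c["tvec"]).ravel();print(-R.T@t)
for p in [(640.9,-192.1,50),(644.4,-132.1,50),np.array(s["ee_pos"])+[0,0,-11]]:
    print(cv2.projectPoints(np.array([p],float),np.array(c["rvec"]),t,np.array([[c["fx"],0,c["cx"]],[0,c["fy"],c["cy"]],[0,0,1]]),None)[0].ravel())
E
```

```text
[ 639.76755679 -194.8111268   102.64427262] [0.72430995 0.85523898 0.56674135] 0.0018770864360773587 [[0.999, -0.053, -0.001], [-0.053, -0.999, -0.001], [-0.0, 0.001, -1.0]]
[ 715.6508911  -198.58934588  234.2818041 ]
[276.97564856 230.34159007]
[188.93501974 229.99777143]
[281.14335009 260.79028998]
```

View pics/w1.png

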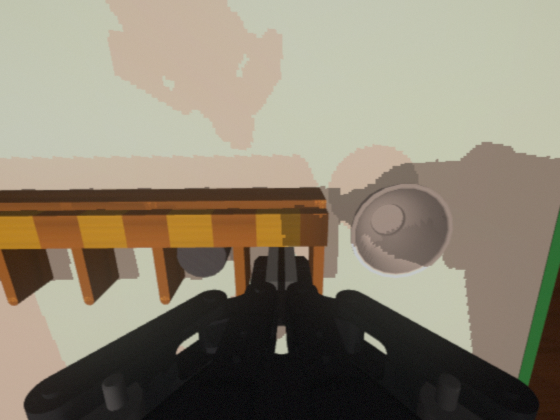

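The wrist view agrees with the projection: strip6 at (277,230) and the bowl at (400,228). Now I'll come down gently.

Call:
{"api": "send_rows", "payload": {"rows": [[0,0.001,0.002,-0.015,0,0,0.002],[0,0.001,0.002,-0.028,0,0,0.002],[0,0.001,0.002,-0.036,0,0,0.002],[0,0.001,0.002,-0.039,0,0,0.002],[0,0.001,0.002,-0.039,0,0,0.002],[0,0.001,0.002,-0.04,0,0,0.002],[0,0.001,0.002,-0.04,0,0,0.002]]}}

```text
time_s: 2.5
ee_pos: [642.2, -190.2, 62.6]
tool_rot: [[0.999, -0.048, 0.001], [-0.048, -0.999, -0.0], [0.001, 0.0, -1.0]]
force: [0.6, 0.1, 0.1]
finger_gap: 0.002
grip_force: 0.0
```

Call:
{"api": "send_rows", "payload": {"rows": [[0,0,0,-0.001,0,0,0],[0,0,0,-0.001,0,0,0]]}}

```text
time_s: 2.7
ee_pos: [642.0, -190.2, 61.5]
tool_rot: [[0.999, -0.048, 0.0], [-0.048, -0.999, -0.0], [0.0, 0.0, -1.0]]
force: [-0.8, 0.4, -0.5]
finger_gap: -0.002
grip_force: 0.0
```

Call:
{"api": "send_rows", "payload": {"rows": [[0,0,0,-0.001,0,0,0],[0,0,0,-0.001,0,0,0]]}}

```text
time_s: 2.9
ee_pos: [642.1, -190.2, 61.2]
tool_rot: [[0.999, -0.048, 0.0], [-0.048, -0.999, -0.0], [0.0, 0.0, -1.0]]
force: [-1.8, 1.6, 5.7]
finger_gap: 0.001
grip_force: 2.3
```

Call:
{"api": "send_rows", "payload": {"rows": [[0,0.0,0.008,0,0,0,0],[0,0.001,0.016,0,0,0,0],[0,0.001,0.024,0,0,0,0],[0,0.001,0.032,0,0,0,0],[0,0.002,0.04,0,0,0,0],[0,0.002,0.048,0,0,0,0],[0,0.002,0.054,0,0,0,0],[0,0.002,0.058,0,0,0,0],[0,0.002,0.058,0,0,0,0],[0,0.002,0.058,0,0,0,0]]}}

```text
time_s: 3.9
ee_pos: [644.9, -131.1, 61.2]
tool_rot: [[0.999, -0.047, 0.002], [-0.047, -0.999, 0.0], [0.002, -0.0, -1.0]]
force: [-0.3, -2.5, 6.7]
finger_gap: 0.0
grip_force: 3.0
```

Strip5 is touched at 6.7 N. Next is strip4, the third.

Call:
{"api": "send_rows", "payload": {"rows": [[0,0.0,0.008,0,0,0,0],[0,0.001,0.016,0,0,0,0],[0,0.001,0.024,0,0,0,0],[0,0.001,0.032,0,0,0,0],[0,0.002,0.04,0,0,0,0],[0,0.002,0.048,0,0,0,0],[0,0.002,0.054,0,0,0,0],[0,0.002,0.058,0,0,0,0],[0,0.002,0.058,0,0,0,0],[0,0.002,0.058,0,0,0,0]]}}

```text
time_s: 4.9
ee_pos: [646.8, -73.1, 61.1]
tool_rot: [[0.999, -0.047, 0.002], [-0.047, -0.999, 0.0], [0.002, -0.0, -1.0]]
force: [-0.4, -1.2, 6.2]
finger_gap: 0.0
grip_force: 3.0
```

All three strips have been touched in order. I'll lift off and go behind the weight with the fingers slightly open, so they form a cradle.

Call:
{"api": "send_rows", "payload": {"rows": [[0,0,0,0.02,0,0,0],[0,0,0,0.05,0,0,0],[0.016,-0.03,-0.002,0.06,0,0,0],[0.016,-0.07,-0.004,0.06,0,0,0],[0.016,-0.11,-0.006,0.06,0,0,0],[0.016,-0.15,-0.008,0.06,0,0,0],[0.016,-0.19,-0.01,0.06,0,0,0],[0.016,-0.215,-0.012,0.06,0,0,0],[0.016,-0.223,-0.012,0.06,0,0,0],[0.016,-0.223,-0.012,0.06,0,0,0],[0.016,-0.223,-0.012,0.06,0,0,0],[0.016,-0.223,-0.012,0.06,0,0,0]]}}

```text
time_s: 6.1
ee_pos: [424.5, -85.8, 120.4]
tool_rot: [[0.999, -0.047, 0.001], [-0.047, -0.999, 0.0], [0.001, -0.0, -1.0]]
force: [0.6, -0.6, -0.5]
finger_gap: 0.186
grip_force: 0.0
```

```bash
python3 - <<'E'
from rig import cams,monitor
from h import *
s=monitor.get_state();print(s["ee_pos"],s["force"],s["finger_gap"])
c=cams.capture("wrist");cv2.imwrite("pics/w2.png",c["pixels"][:,:,::-1])
t=np.array(c["tvec"]).ravel()
for p in [(467.3,-87.5,28),(523,-159.4,28),(580.3,-69,38),np.array(s["ee_pos"])+[0,0,-11]]:
    print(cv2.projectPoints(np.array([p],float),np.array(c["rvec"]),t,np.array([[c["fx"],0,c["cx"]],[0,c["fy"],c["cy"]],[0,0,1]]),None)[0].ravel())
E
```

```text
[424.50835769 -85.81592848 120.36208272] [ 0.63702812 -0.64787456 -0.4622242 ] 0.18622979582090976
[280.69729087 160.53449363]
[378.05595403  77.24751108]
[242.33929541 -17.10972735]
[281.19207576 260.78935776]
```

View pics/w2.png

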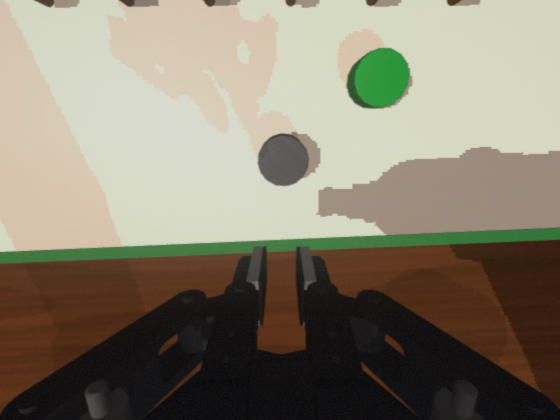

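The weight is at (283,160), within 2 px of the prediction. I'll lower the fingers and start pushing.

Call:
{"api": "send_rows", "payload": {"rows": [[0.016,0,0,-0.03,0,0,0],[0.016,0,0,-0.06,0,0,0],[0.016,0,0,-0.085,0,0,0],[0.016,0,0,-0.097,0,0,0],[0.016,0,0,-0.102,0,0,0],[0.016,0,0,-0.102,0,0,0],[0.016,0.005,0,-0.102,0,0,0],[0.016,0.009,0,-0.102,0,0,0],[0.016,0.012,0,-0.102,0,0,0],[0.016,0.015,0,-0.102,0,0,0],[0.016,0.02,0.001,-0.102,0,0,0],[0.016,0.025,0.002,-0.102,0,0,0],[0.016,0.025,0.002,-0.102,0,0,0]]}}

```text
time_s: 7.45
ee_pos: [448.8, -84.1, 18.3]
tool_rot: [[0.999, -0.048, 0.001], [-0.048, -0.999, -0.0], [0.001, 0.0, -1.0]]
force: [-1.8, -1.5, -0.0]
finger_gap: 0.189
grip_force: 0.6
```

Call:
{"api": "send_rows", "payload": {"rows": [[0.016,0.006,0.0013,0,0,0,0],[0.016,0.012,0.0026,0,0,0,0],[0.016,0.018,0.004,0,0,0,0],[0.016,0.024,0.005,0,0,0,0],[0.016,0.03,0.0065,0,0,0,0],[0.016,0.036,0.008,0,0,0,0],[0.016,0.042,0.009,0,0,0,0],[0.016,0.048,0.0105,0,0,0,0],[0.016,0.054,0.012,0,0,0,0],[0.016,0.06,0.013,0,0,0,0],[0.016,0.066,0.0145,0,0,0,0],[0.016,0.072,0.016,0,0,0,0],[0.016,0.077,0.017,0,0,0,0],[0.016,0.08,0.0175,0,0,0,0],[0.016,0.082,0.0175,0,0,0,0],[0.016,0.082,0.0175,0,0,0,0]]}}

```text
time_s: 9.05
ee_pos: [530.3, -66.5, 18.3]
tool_rot: [[0.999, -0.048, 0.0], [-0.048, -0.999, 0.0], [0.0, -0.0, -1.0]]
force: [-0.6, 0.4, -0.8]
finger_gap: 0.186
grip_force: 0.6
```

```bash
python3 - <<'E'
from rig import cams,monitor
from h import *
s=monitor.get_state();print(s["ee_pos"],s["force"],s["finger_gap"])
c=cams.capture("wrist");cv2.imwrite("pics/w3.png",c["pixels"][:,:,::-1])
t=np.array(c["tvec"]).ravel()
for p in [(560,-68,28),(581.8,-39,38),(578.8,-99,38)]:
    print(cv2.projectPoints(np.array([p],float),np.array(c["rvec"]),t,np.array([[c["fx"],0,c["cx"]],[0,c["fy"],c["cy"]],[0,0,1]]),None)[0].ravel())
E
```

```text
[530.29359545 -66.51908791  18.32744175] [-0.64408613  0.44240456 -0.75009015] 0.18636542268510872
[281.30013567 223.24359637]
[205.31409037 183.8509063 ]
[357.45172483 184.10597721]
```

View pics/w3.png

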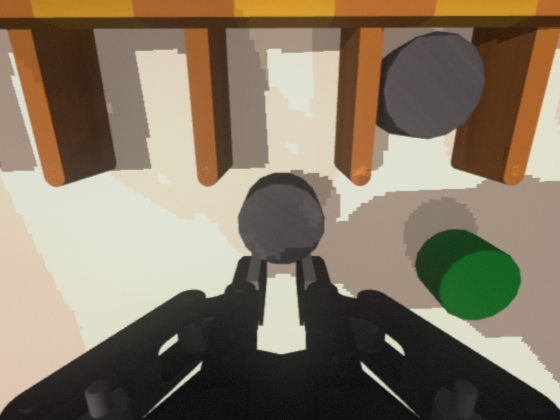

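The puck at (281,219) is lined up between the noses at (207,183) and (360,181). I'll push it straight in along the rack axis.

Call:
{"api": "send_rows", "payload": {"rows": [[0.016,0.005,-0.0005,0,0,0,0],[0.016,0.01,-0.001,0,0,0,0],[0.016,0.015,-0.001,0,0,0,0],[0.016,0.02,-0.0015,0,0,0,0],[0.016,0.025,-0.002,0,0,0,0],[0.016,0.03,-0.002,0,0,0,0],[0.016,0.035,-0.0025,0,0,0,0],[0.016,0.04,-0.003,0,0,0,0],[0.016,0.045,-0.003,0,0,0,0],[0.016,0.049,-0.0035,0,0,0,0],[0.016,0.052,-0.0035,0,0,0,0],[0.016,0.052,-0.0035,0,0,0,0]]}}

```text
time_s: 10.3
ee_pos: [582.8, -70.2, 18.3]
tool_rot: [[0.999, -0.048, 0.001], [-0.048, -0.999, -0.0], [0.001, 0.0, -1.0]]
force: [-1.0, 0.4, -0.3]
finger_gap: 0.188
grip_force: 0.4
```

Call:
{"api": "send_rows", "payload": {"rows": [[0.016,-0.01,0.0005,0,0,0,0],[0.016,-0.03,0.0015,0,0,0,0],[0.016,-0.06,0.003,0,0,0,0],[0.016,-0.08,0.004,0.03,0,0,0],[0.016,-0.1,0.005,0.07,0,0,0],[0.016,-0.12,0.006,0.11,0,0,0],[0.016,-0.13,0.006,0.14,0,0,0],[0.016,-0.13,0.006,0.14,0,0,0],[0.016,-0.13,0.006,0.14,0,0,0]]}}

```text
time_s: 11.2
ee_pos: [452.3, -64.3, 159.1]
tool_rot: [[0.999, -0.048, 0.003], [-0.048, -0.999, -0.0], [0.003, 0.0, -1.0]]
force: [-0.5, 0.2, -0.5]
finger_gap: 0.186
grip_force: 0.0
```

```bash
python3 - <<'E'
from rig import cams,monitor
from h import *
s=monitor.get_state();print(s["ee_pos"],s["force"],s["time_s"])
c=cams.capture("wrist");cv2.imwrite("pics/w4.png",c["pixels"][:,:,::-1])
t=np.array(c["tvec"]).ravel()
for p in [(611.5,-70.5,28),(581.8,-39,38),(578.8,-99,38)]:
    print(cv2.projectPoints(np.array([p],float),np.array(c["rvec"]),t,np.array([[c["fx"],0,c["cx"]],[0,c["fy"],c["cy"]],[0,0,1]]),None)[0].ravel())
E
```

```text
[452.2984412  -64.30740837 159.14944536] [-0.5493622   0.24049756 -0.45098177] 11.2
[279.11084082   4.01143565]
[240.59001206  45.75228279]
[317.67113452  45.8673256 ]
```

View pics/w4.png

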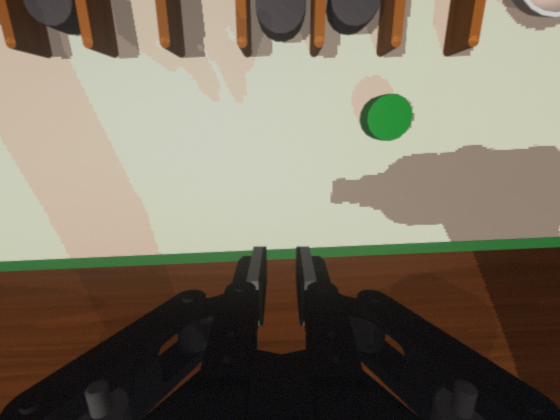

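The weight sits in the third gap, the neighbours look undisturbed and the hand is clear. I'll confirm the depth from the top camera.

```bash
python3 - <<'E'
from rig import cams
from h import *
c=cams.capture("top");p=c["pixels"];h=cv2.cvtColor(p,cv2.COLOR_RGB2HSV)
roi=np.zeros(p.shape[:2],bool);roi[165:215,180:480]=1
for a,ce,b in blobs(roi&(h[...,2]<75),80):
    w=ray(c,*ce,28);d=w[:2]-[636.7,-41.7]; print(a,b,w.round(1),"rack",(d@[.9987,-.0502]).round(1),(d@[.0502,.9987]).round(1))
cv2.imwrite("pics/c5.png",cv2.resize(p[150:290,180:440,::-1],None,fx=3,fy=3,interpolation=2))
E
```

```text
499 [185 169  25  25] [645.5 197.4  28. ] rack -3.2 239.2
296 [229 180  19  20] [624.8 110.1  28. ] rack -19.5 151.0
284 [339 184  20  20] [ 613. -128.   28.] rack -19.4 -87.4
84 [387 185   5  27] [ 602.3 -214.7   28. ] rack -25.7 -174.5
276 [313 186  18  19] [610.  -69.5  28. ] rack -25.3 -29.1
```

View pics/c5.png

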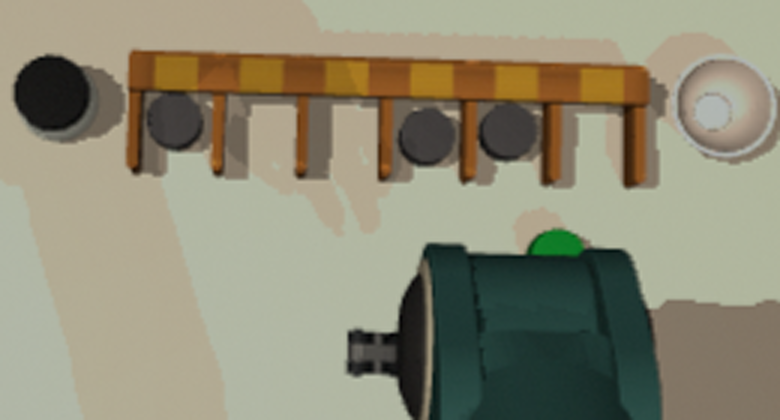

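The weight's centre is at rack x = -25, so its front edge is about 10 mm inside the noses. The bowl, jar and stored weights have not moved.

```bash
python3 -c "
from rig import robot;print(robot.finish_job())"
```

```text
the job is handed in; nothing more can be done
None
```

Job handed in: the brass strips over the first, second and third gaps from the bowl end were touched in order, the loose weight was pushed fully into the third gap (about 10 mm inside the front), and the hand is clear.

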